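Load the sauce-pot tray into the empty bay of the holding cabinet and switch the bay on

ROBOT

A 6-joint arm with a two-finger parallel gripper is mounted at the origin on the work surface. World frame = base frame: x ahead of the robot, y to its left, z up, the work surface at z = 0. Lengths are in m, angles in rad, forces in N, time in s.
With the tool pointing down it reaches from about 0.35 to 0.875 m from the base axis. Payload 15.5 kg.
Tool frame: the origin (TCP) lies midway between the tips of the shut fingers; the grasp point (between the pads) lies 19 mm behind it (arm.hold_point_z is the z of the grasp point in the tool frame, in m); z points along the fingers, y is the direction in which the jaws open and shut (so a half turn about z gives the same grasp; the last joint's range is limited). The gripper opens to 85 mm and grips with 20 to 120 N. Pads are 22 mm wide; open, the fingers measure 114 mm over their backs; the gripper's body (76 mm by 85 mm) begins 54 mm behind the grasp point. The pads swing forward as they close: fully open they stand 13 mm farther back than shut.
Start: joints at [1.024, 0.494, 1.345, -0, 1.302, -0.096], TCP at [0.273, 0.562, 0.191] pointing down, gripper open.
Joint ranges: [-2.91, 2.91], [-0.82, 2.16], [0.22, 2.67], [-1.22, 4.37], [0.12, 2.79], [-3.08, 3.08]. Speed limits (rad/s): [1.89, 1.89, 2.57, 3.01, 3.01, 3.01].

INTERFACE

Orientations are given as a unit quaternion [x, y, z, w].
In Python, from workcell import arm, cams gives the robot as it stands.
- The arm moves only by the tool move_arm, never from a script. Its argument "targets" is one flat list of numbers, 7 for each row, row after row: the shift along the tool's x, y, z in mm, then the turn, a rotation vector about the tool's x, y, z in degrees, then the opening in per cent of the stroke, from 0 (shut) to 100 (fully open). A call has 1 to 12 rows; each row is the pose to reach, as a shift and turn from the pose commanded when the call began, along the tool's axes at that moment; what a row does not reach only later rows make up. A row lasts 1/12 s, in which the tool goes at most 41.7 mm and 7.16 degrees, less where a joint would pass 70% of its speed; a pose out of reach is approached as far as the arm can. A call with a gripper value outside its range is refused whole. The fingers move at their own pace and stop on an object; "newtons" is the grip in N (left out, the last holds). Time passes only in rows, so rows that repeat a pose let the fingers close. It gives the time, the measured TCP pose, the force and the opening at its end, in the units of the state.
- arm.state(): the state, without advancing time (a new reading comes with each control period).
- cams.camera(name): name is "scene" or "top"; returns (picture, depth): 480x640x3 uint8, red, green, blue; 480x640 float32, m along the optical axis (not along the pixel's ray), 0 where there is no reading.
- cams.camera_model(name): a dict with "fx", "fy", "cx", "cy" (pixels), "pose" (4x4, takes a point from camera to world coordinates). Camera axes: x right, y up, looking along -z (the intrinsics and any distortion apply to the point x, -y, -z); pixel columns grow to the right and rows downward; lengths in m; the calibration is good to about 2 mm. A picture is of the moment at which its call begins. camera_model takes no time and is no camera call.
- arm.close_job(): hands the job in, once; it reports no verdict.
The state is a dict: "clock": time; "joint_pos": joint angles; "dq": joint speeds; "joint_torque": joint torques, N m; "eef_pos": TCP position; "tool_rot": TCP orientation; "ft_force": force on the tool from outside, world axes, zero at the start; "torque": the same for the moment, N m; "width": finger opening in m.
Only numpy, scipy, OpenCV 4.12 (cv2) and the standard library are available. Lean on these libraries where they do the work, as an engineer would, in place of code of your own. Each camera call takes 0.05 s, during which the arm holds its last target. There are 200 camera calls.

TASK

Slide the loaded tray along the counter and push it into the empty bay of the holding cabinet, handle outwards, until it is fully home, keeping it flat on the counter and the pots standing in it. Then push that bay's toggle lever (on the hood above it) all the way back to switch the bay on. Leave the other bay's tray and lever and everything else on the counter as they are.

Things in the scene. Friction and masses are not known exactly. Their poses are not given: they have to be found in the camera images.
- tray: Loaded tray on the counter: open aluminium pan 150 (x) x 110 (y) x 32 mm high, about 0.5 kg with its load. Origin: centre of the pan's underside. A U-shaped handle of 8 mm round bar stands out of its -x end: side arms at y = +-45, cross bar along y at x = -135, all 25 mm up, free underneath. The +x end enters the bay first; drag it by the handle or push on the bar.
- tray_bar (a point): The middle of the cross bar of the loaded tray's handle (135 mm along -x from the tray's origin, 25 mm up); axes as the tray's.
- pot0: One of the four lidded sauce pots standing loose in the loaded tray: white tapered pot with black lid, 45 mm across, 36 mm high; origin at the centre of its underside (3 mm above the tray's underside).
- pot1: One of the four lidded sauce pots standing loose in the loaded tray: white tapered pot with black lid, 45 mm across, 36 mm high; origin at the centre of its underside (3 mm above the tray's underside).
- pot2: One of the four lidded sauce pots standing loose in the loaded tray: white tapered pot with black lid, 45 mm across, 36 mm high; origin at the centre of its underside (3 mm above the tray's underside).
- pot3: One of the four lidded sauce pots standing loose in the loaded tray: white tapered pot with black lid, 45 mm across, 36 mm high; origin at the centre of its underside (3 mm above the tray's underside).
- bay_empty: Empty bay, one of two side by side in the fixed steel holding cabinet. Origin: centre of its footprint, on the counter; +x points into the bay. 200 mm deep (x = -100 to 100), 140 wide. No floor: trays slide on the counter. Side walls 118 mm apart, opening 66 mm high, end stop at x = 50. Hood above from x = -70 inwards, its top 150 mm up.
- bay_mouth (a point): Middle of the empty bay's mouth, on the counter, at bay x = -100 mm; axes as the bay's (+x points in). Here the side walls flare to 134 mm apart, narrowing to 118 over the first 20 mm.
- bay_home (a point): Where the loaded tray's origin lies when the tray is fully home against the end stop, its handle end then level with the mouth; on the counter, axes as the bay's.
- bay_empty_lever (a joint): Toggle lever on the hood of the empty bay, in rad: 0 leans 0.5 rad forward to the mouth side (off), 1.0 leans 0.5 rad back (fully on, at its stop). Stays where it is left; about 1 to 2 N at the tip moves it. Pivot at bay x = 0, y = 0, 172 mm above the counter; 60 mm from pivot to the centre of its black ball (26 mm across).
- bay_empty_lever_tip (a point): Centre of the ball of the empty bay's lever.
- bay_full: The other, occupied bay: same shape and axes as bay_empty, 140 mm beside it to its +y or -y side; its tray's handle sticks out of it by 64 mm. The cabinet's casing round both bays is 300 mm wide, 155 mm high.
- bay_full_lever (a joint): Lever of the occupied bay, already on (about 1.0 rad); leave it.
- tray_full: The tray already home in the occupied bay, same shape, origin and axes as the loaded tray; leave it.
- sauce_jar: Bystander: squat sauce jar with a lid, 66 mm across, 62 mm high; origin under its centre.
- shaker: Bystander: steel shaker, 44 mm across, 78 mm high, on the rear of the occupied bay's hood; origin under its centre.
- spare_pot: Bystander: a single closed sauce pot like those in the tray, standing on the counter beyond the tray.
- spatula: Bystander: spatula 240 mm long lying on the counter to the left.
- cup: Bystander: clear cup, 80 mm across, 65 mm high; origin under its centre.
There are look-alikes about, which are no part of the job. Leave any blue, turquoise or yellow look-alike of the pot0 alone.

How it is judged:
On the way, in this order (a step that is already met when the one before it is completed fails the run):
1. the loaded tray is fully home in the empty bay, the bay still switched off (x of tray in the frame of bay_home between -0.007 and 0.007 m and y of tray in the frame of bay_home between -0.008 and 0.008 m and angle between the x axis of tray and the x axis of bay_empty, either way round below 0.1 rad and height (world z) of tray below 0.006 m and value of joint bay_empty_lever below 0.4 rad and x of tray_bar in the frame of bay_home below -0.1 m), for 0.2 s.
2. the lever of that bay is pushed all the way back (x of tray in the frame of bay_home between -0.007 and 0.007 m and y of tray in the frame of bay_home between -0.008 and 0.008 m and angle between the x axis of tray and the x axis of bay_empty, either way round below 0.1 rad and height (world z) of tray below 0.006 m and value of joint bay_empty_lever above 0.88 rad and x of tray_bar in the frame of bay_home below -0.1 m), for 0.2 s.
At the end, for the whole second after the job is handed in: Loaded tray flat in the formerly empty bay, handle outwards, within 7 mm of home along the bay, in line (0.1 rad), at rest; its four pots upright in it; that bay's lever at 0.88 rad or more; the other bay's lever still on (0.8 or more) (all of step 2 and angle between each of pot0, pot1, pot2, pot3's own z axis and vertical below 0.2 rad and z of each of pot0, pot1, pot2, pot3 in the frame of tray below 0.01 m and horizontal distance between each of pot0, pot1, pot2, pot3 and tray below 0.085 m and linear speed of tray below 0.02 m/s and value of joint bay_full_lever above 0.8 rad); the robot touches nothing.
It fails at once if the loaded tray is lifted more than 20 mm off the counter (height (world z) of tray above 0.02 m).
It fails at once if a pot tips over (angle between any of pot0, pot1, pot2, pot3's own z axis and vertical above 0.6 rad).
It fails at once if the other bay's tray is moved more than 15 mm or its lever is moved off (distance of tray_full from where it was at the start of the episode above 0.015 m or value of joint bay_full_lever below 0.7 rad).
It fails at once if a bystander is moved more than 30 mm (distance of any of sauce_jar, shaker, spare_pot, spatula, cup from where it was at the start of the episode above 0.03 m).
It also fails if it takes over 64 s, if anything falls off the work surface, if the arm or the gripper's body presses on something with over 40 N, if the wrist force passes 120 N, or if a joint passes its speed limit or range.

## Working session

There is one attempt and no reset: what is moved stays moved. The work goes in short steps, Python scripts to look and compute and a tool call to move; the robot and the scene stay as the last step left them, time stands still between calls to the robot, and variables do not carry over. Pictures are saved under pics/ and viewed, about 8 in all and at most 12, crops included, and the job is handed in when it is done.

Besides the shell and the picture viewer there is one more tool, called after "Emit:" as name(argument=value, ...) on one line, values as JSON. move_arm: Moves the arm, as the interface text tells. Its arguments: {"type":"object","properties":{"targets":{"type":"array"},"newtons":{"type":"number"}},"required":["targets"]}

```bash
mkdir -p pics; cat > h.py <<'E'
import numpy as np, cv2
from workcell import arm, cams
def pts(n):
    im,d=cams.camera(n); m=cams.camera_model(n)
    v,u=np.mgrid[:480,:640]
    P=np.stack([(u-m['cx'])/m['fx']*d,-(v-m['cy'])/m['fy']*d,-d],-1)
    P=P@m['pose'][:3,:3].T+m['pose'][:3,3]; P[d==0]=np.nan
    return im,P
def ray(n,u,v,z):
    m=cams.camera_model(n); r=m['pose'][:3,:3]@[(u-m['cx'])/m['fx'],-(v-m['cy'])/m['fy'],-1]
    o=m['pose'][:3,3]; return o+r*(z-o[2])/r[2]
E
python3 - <<'E'
from h import *
for n in('scene','top'):
    im,P=pts(n); cv2.imwrite(f'pics/{n}0.png',im[...,::-1]); np.savez(f'{n}0.npz',im=im,P=P)
    m=cams.camera_model(n); print(m, np.isfinite(P).mean())
print(arm.state(), arm.hold_point_z)
E
```

```text
{'fx': 484.9543819271755, 'fy': 484.9543819271755, 'cx': 325.9749522607723, 'cy': 238.2885215956694, 'pose': array([[ 0.60882249, -0.66478327,  0.43289535,  0.98147914],
       [ 0.79330487,  0.51128545, -0.3305368 , -0.26377959],
       [-0.00159776,  0.54465623,  0.83865788,  0.92985976],
       [ 0.        ,  0.        ,  0.        ,  1.        ]])} 0.9960872395833333
{'fx': 525.5704951429553, 'fy': 525.5704951429553, 'cx': 322.56217718661185, 'cy': 243.51376300139742, 'pose': array([[-0.02807957,  0.99452628, -0.100643  ,  0.43981334],
       [-0.99928309, -0.0304856 , -0.02244851,  0.0334952 ],
       [-0.02539379,  0.09994051,  0.99466932,  1.46778879],
       [ 0.        ,  0.        ,  0.        ,  1.        ]])} 0.995732421875
{'clock': 0.1, 'joint_pos': array([ 1.02352427e+00,  4.94153253e-01,  1.34603070e+00,  1.24802218e-05,
        1.30247607e+00, -9.54869467e-02]), 'dq': array([-0.00166574, -0.00082374, -0.00088646,  0.00010936, -0.00036747,
       -0.00105476]), 'joint_torque': array([ 1.20154462e-03, -8.83582592e+01, -3.84566689e+01, -1.06657487e-04,
        5.22439092e-03, -1.54465406e-04]), 'eef_pos': array([0.27266673, 0.56201035, 0.1909529 ]), 'tool_rot': array([ 2.23977912e-01,  9.74594074e-01, -5.04460367e-04, -1.74286076e-04]), 'ft_force': array([-0.56290946, -0.23503211,  0.49252315]), 'torque': array([ 0.01749914, -0.06547421, -0.03671021]), 'width': 0.08516729989444162} -0.0187
```

View pics/scene0.png

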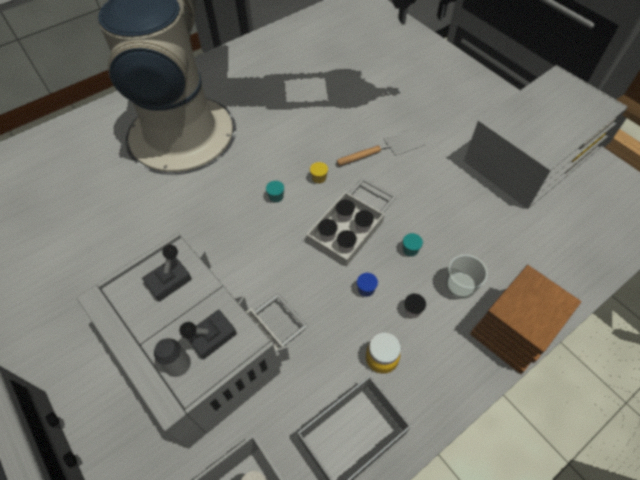

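View pics/top0.png

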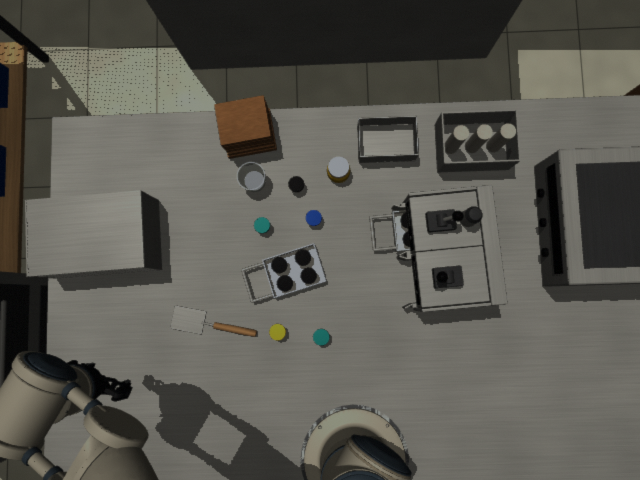

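The arm stands at lower left in both pictures. In the top view the cabinet is at u 405–505, v 188–312 with its mouth facing left (+y). The empty bay is the near one, with its lever base at about (447,277). The loaded tray is at about (295,271) with its handle to the left. Next I measure edges.

```bash
python3 - <<'E'
from h import *
z=np.load('top0.npz');im,P=z['im'],z['P']
Z=P[...,2]
def rect(mask,n):
    c,_=cv2.findContours(mask.astype(np.uint8),0,2); c=max(c,key=cv2.contourArea)
    q=P[...,:2][mask]; r=cv2.minAreaRect((q*1000).astype(np.float32)); print(n,mask.sum(),np.round(r[0]),np.round(r[1]),round(r[2],1)); print(np.round(cv2.boxPoints(r)).tolist())
sub=np.zeros_like(Z,bool)
s=sub.copy(); s[235:310,238:335]=1
rect(s&(Z>.018)&(Z<.05),'tray+handle')
rect(s&(Z>.028)&(Z<.05),'tray')
s=sub.copy(); s[180:320,395:515]=1
rect(s&(Z>.14)&(Z<.165),'hood')
for nm,(a,b,c,d) in dict(near=(255,300,425,470),far=(200,240,420,490)).items():
    s=sub.copy(); s[a:b,c:d]=1
    rect(s&(Z>.156)&(Z<.19),'leverbase '+nm)
    q=P[s&(Z>.215)]; print('ball',len(q),q.mean(0).round(4) if len(q) else '')
    print('hood z',np.nanmedian(Z[s]))
z2=np.load('scene0.npz');P2=z2['P']
for n,I,PP in(('top',im,P),('scene',z2['im'],P2)):
    q=PP[(PP[...,2]>.21)&(PP[...,2]<.27)&(PP[...,0]>.3)&(PP[...,0]<.75)&(PP[...,1]<0)&(PP[...,1]>-.4)]
    print(n,len(q),q[::6].round(3).tolist()[:25])
a=cv2.resize(im[170:330,230:520],None,fx=2.75,fy=2.75,interpolation=cv2.INTER_CUBIC); cv2.imwrite('pics/c1.png',a[...,::-1])
print(np.nanmedian(Z[320:340,280:300]))
E
```

```text
tray+handle 1323 [506. 178.] [110. 215.] 16.1
[[423.0, 266.0], [482.0, 60.0], [588.0, 90.0], [529.0, 297.0]]
tray 1174 [506. 178.] [110. 213.] 16.0
[[423.0, 265.0], [482.0, 60.0], [588.0, 91.0], [529.0, 295.0]]
hood 8592 [ 553. -272.] [300. 215.] 3.9
[[396.0, -175.0], [410.0, -389.0], [710.0, -369.0], [695.0, -155.0]]
leverbase near 561 [ 480. -242.] [107. 109.] 88.4
[[424.0, -294.0], [533.0, -297.0], [536.0, -190.0], [427.0, -187.0]]
ball 95 [ 0.4783 -0.2141  0.2363]
hood z 0.15281549029408903
leverbase far 870 [ 624. -269.] [172.  99.] 87.2
[[571.0, -353.0], [669.0, -357.0], [678.0, -185.0], [579.0, -180.0]]
ball 289 [ 0.6236 -0.2858  0.228 ]
hood z 0.1548875674085951
top 422 [[0.646, -0.299, 0.213], [0.643, -0.298, 0.217], [0.642, -0.29, 0.212], [0.639, -0.3, 0.227], [0.638, -0.288, 0.218], [0.637, -0.3, 0.226], [0.637, -0.284, 0.215], [0.635, -0.297, 0.221], [0.634, -0.309, 0.227], [0.632, -0.26, 0.235], [0.633, -0.288, 0.225], [0.631, -0.301, 0.23], [0.634, -0.32, 0.212], [0.629, -0.263, 0.234], [0.631, -0.287, 0.22], [0.628, -0.297, 0.235], [0.629, -0.314, 0.224], [0.626, -0.256, 0.24], [0.63, -0.282, 0.213], [0.627, -0.292, 0.228], [0.627, -0.307, 0.225], [0.626, -0.249, 0.229], [0.624, -0.261, 0.24], [0.626, -0.284, 0.222], [0.624, -0.296, 0.229]]
scene 976 [[0.469, -0.213, 0.237], [0.473, -0.205, 0.233], [0.475, -0.21, 0.237], [0.47, -0.218, 0.236], [0.479, -0.21, 0.239], [0.471, -0.22, 0.236], [0.479, -0.212, 0.238], [0.48, -0.203, 0.231], [0.478, -0.217, 0.239], [0.482, -0.209, 0.236], [0.475, -0.222, 0.236], [0.481, -0.214, 0.236], [0.484, -0.205, 0.231], [0.48, -0.219, 0.237], [0.485, -0.211, 0.235], [0.475, -0.225, 0.233], [0.484, -0.217, 0.237], [0.487, -0.209, 0.232], [0.478, -0.223, 0.232], [0.488, -0.215, 0.236], [0.487, -0.206, 0.227], [0.483, -0.221, 0.233], [0.487, -0.213, 0.231], [0.48, -0.225, 0.229], [0.489, -0.217, 0.233]]
0.0019097552287912212
```

View pics/c1.png

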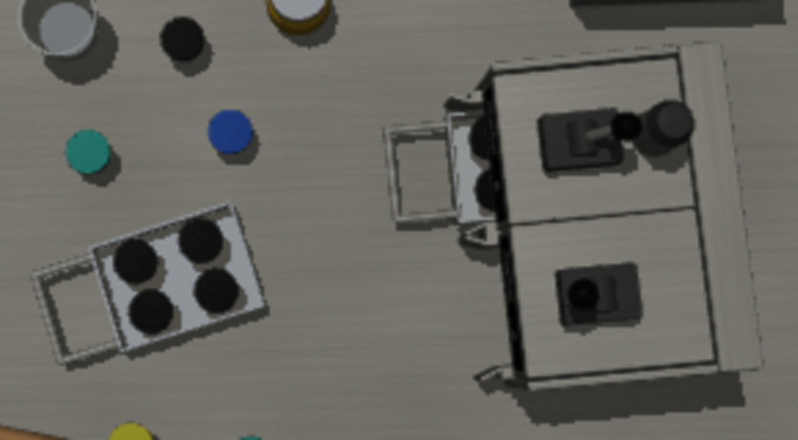

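Tray and handle measure 110×215 mm and the casing 300 mm wide, both matching the given sizes. The ball lies within about 3 mm of where the casing puts it. I'll grip the cross bar with the jaws along the tray axis.

```bash
cat >> h.py <<'E'
from scipy.spatial.transform import Rotation as R
def to(xyz,yaw):  # yaw deg: world angle of tool y, tool down
    s=arm.state(); R0=R.from_quat(s['tool_rot']); c,n=np.cos(np.radians(yaw)),np.sin(np.radians(yaw))
    T=R.from_matrix(np.array([[-n,c,0],[c,n,0],[0,0,-1]]))
    # columns: x=(-n,c,0)... y=(c,n,0), z=down
    d=R0.inv().apply(np.array(xyz)-s['eef_pos'])*1000
    print('shift',d.round(1),'rot',np.degrees((R0.inv()*T).as_rotvec()).round(1),'eef',s['eef_pos'].round(4),'j6',s['joint_pos'].round(2))
E
python3 - <<'E'
from h import *
to([.4773,.2768,.15],106)
E
```

```text
shift [-308.6 -167.2   41.1] rot [ -0.1  -0.  -41.9] eef [0.2727 0.562  0.191 ] j6 [ 1.02  0.49  1.35  0.    1.3  -0.1 ]
```

Emit:
move_arm(targets=[-308,-167,41,0,0,-42,50,-308,-167,41,0,0,-42,50,-308,-167,41,0,0,-42,50,-308,-167,41,0,0,-42,50,-308,-167,41,0,0,-42,50,-308,-167,41,0,0,-42,50,-308,-167,41,0,0,-42,50,-308,-167,41,0,0,-42,50,-308,-167,41,0,0,-42,50,-308,-167,41,0,0,-42,50,-308,-167,41,0,0,-42,50,-308,-167,41,0,0,-42,50])

```text
clock: 1.1
eef_pos: [0.4768, 0.2776, 0.1503]
tool_rot: [-0.14, 0.99, 0.0, -0.0]
ft_force: [0.3, 0.3, -0.0]
width: 0.0425
```

```bash
python3 - <<'E'
from h import *
im,P=pts('top')
Z=P[...,2]; s=np.zeros_like(Z,bool); s[235:310,238:335]=1
to([.4773,.2768,.010],106); print(arm.state()['width'])
im,P=pts('scene'); a=cv2.resize(im[150:290,270:430],None,fx=4,fy=4); cv2.imwrite('pics/c2.png',a[...,::-1])
E
```

```text
shift [ -0.5  -1.6 140.4] rot [ 0.  -0.   0.1] eef [0.4765 0.2782 0.1504] j6 [ 0.42  0.44  1.58  0.    1.13 -1.43]
0.042790477342533745
```

View pics/c2.png

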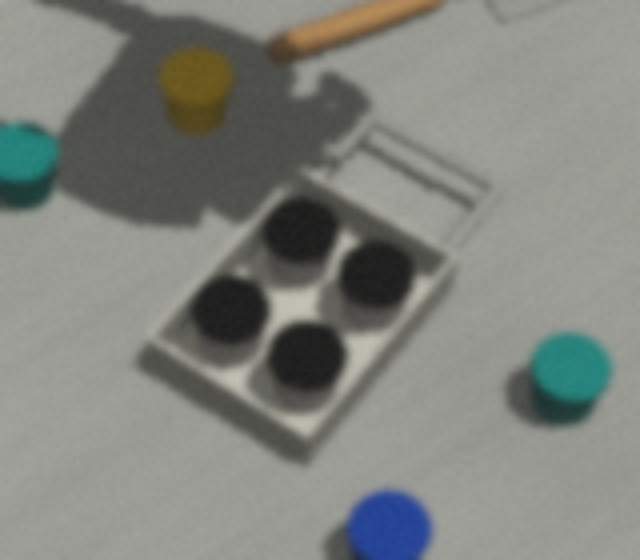

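```bash
python3 - <<'E'
from h import *
for n in('scene','top'):
    m=cams.camera_model(n); 
    for p in([.477,.278,.15],[.477,.277,.025],[.514,.147,.032],[.273,.562,.19]):
        q=m['pose'][:3,:3].T@(np.array(p)-m['pose'][:3,3]); print(n,p,m['cx']+m['fx']*q[0]/-q[2],m['cy']-m['fy']*q[1]/-q[2])
    im,_=pts(n); cv2.imwrite(f'pics/{n}1.png',im[...,::-1])
a=np.hstack([cv2.imread('pics/scene1.png')[80:290,230:480],cv2.imread('pics/top1.png')[200:410,200:450]])
cv2.imwrite('pics/c3.png',cv2.resize(a,None,fx=1.6,fy=1.6))
E
```

```text
scene [0.477, 0.278, 0.15] 383.11984150735327 151.75874122107436
scene [0.477, 0.277, 0.025] 377.704972258628 188.35654742414934
scene [0.514, 0.147, 0.032] 344.9510891109232 224.16714058545415
scene [0.273, 0.562, 0.19] 416.8688838624018 40.19720942192592
top [0.477, 0.278, 0.15] 238.1878957135163 284.1943500320813
top [0.477, 0.277, 0.025] 246.96867776282528 285.2278197141479
top [0.514, 0.147, 0.032] 293.67472511300394 270.2548226133969
top [0.273, 0.562, 0.19] 118.73819241859775 372.0842309663743
```

View pics/c3.png

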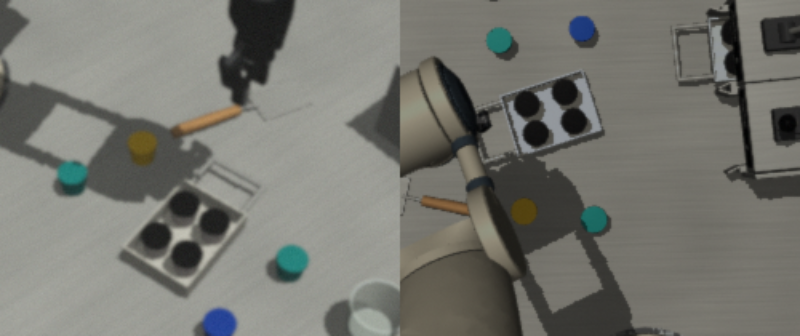

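The gripper tip shows at about (380,142) in the scene view, as projected, and the bar's middle is at (375,189) against a projected (378,188). Descending and gripping.

Emit:
move_arm(targets=[0,-1,40,0,0,0,50,0,-1,75,0,0,0,50,0,-1,105,0,0,0,50,0,-1,125,0,0,0,50,0,-1,140,0,0,0,50,0,-1,140,0,0,0,50,0,-1,140,0,0,0,0,0,-1,140,0,0,0,0,0,-1,140,0,0,0,0,0,-1,140,0,0,0,0,0,-1,140,0,0,0,0,0,-1,140,0,0,0,0], newtons=40)

```text
clock: 2.3
eef_pos: [0.4776, 0.2767, 0.011]
tool_rot: [-0.14, 0.99, 0.0, 0.0]
ft_force: [-0.1, 0.6, 0.8]
width: -0.0002
```

```bash
python3 - <<'E'
from h import *
print(arm.state()['width'],arm.state()['ft_force'])
b=np.array([.4805,-.242]);x=np.array([.067,-.998])
for k in(-300,-240,-170,-160): to([*(b+x*k/1000),.0105],93.8)
E
```

```text
-0.0002117651497459031 [-0.0951494   0.60602776  0.78335456]
shift [  77.4 -205.9    0.4] rot [ 0.   0.1 12.3] eef [0.4776 0.2767 0.011 ] j6 [ 0.42  0.63  1.7   0.    0.8  -1.44]
shift [  90.2 -264.6    0.4] rot [ 0.   0.1 12.3] eef [0.4776 0.2767 0.011 ] j6 [ 0.42  0.63  1.7   0.    0.8  -1.44]
shift [ 105.1 -333.     0.4] rot [ 0.   0.1 12.3] eef [0.4776 0.2767 0.011 ] j6 [ 0.42  0.63  1.7   0.    0.8  -1.44]
shift [ 107.2 -342.8    0.4] rot [ 0.   0.1 12.3] eef [0.4776 0.2767 0.011 ] j6 [ 0.42  0.63  1.7   0.    0.8  -1.44]
```

The fingers shut on nothing, so I look.

```bash
python3 - <<'E'
from h import *
im,P=pts('scene'); cv2.imwrite('pics/c4.png',cv2.resize(im[130:280,290:440],None,fx=4,fy=4,interpolation=2)[...,::-1]); np.savez('s4.npz',im=im,P=P)
m=cams.camera_model('scene')
def pr(p):
    q=m['pose'][:3,:3].T@(np.array(p)-m['pose'][:3,3]); return np.round([(m['cx']+m['fx']*q[0]/-q[2]-290)*4,(m['cy']-m['fy']*q[1]/-q[2]-130)*4])
print(pr(arm.state()['eef_pos']))
for p in([.4773,.2768,.025],[.434,.265,.025],[.52,.289,.025]): print(pr(p))
E
```

```text
[349. 249.]
[351. 234.]
[289. 199.]
[414. 269.]
```

View pics/c4.png

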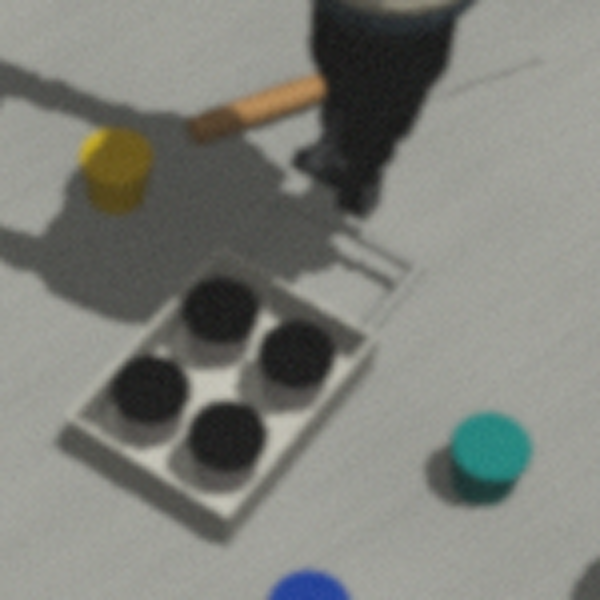

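```bash
python3 - <<'E'
from h import *
z=np.load('s4.npz');P=z['P'];im=z['im']
for v in range(170,200,2):
    print(v,[(u,*(P[v,u]*1000).round().astype(int).tolist(),int(im[v,u].mean())) for u in range(370,388,4)])
E
```

```text
170 [(370, 494, 227, 142, 58), (374, 495, 238, 135, 50), (378, 481, 266, 102, 32), (382, 492, 266, 112, 29), (386, 486, 286, 93, 69)]
172 [(370, 500, 222, 144, 47), (374, 501, 232, 138, 35), (378, 487, 260, 106, 32), (382, 492, 268, 104, 29), (386, 437, 342, 2, 114)]
174 [(370, 502, 221, 140, 43), (374, 502, 233, 131, 30), (378, 494, 253, 110, 29), (382, 493, 267, 100, 31), (386, 440, 340, -2, 128)]
176 [(370, 421, 303, 0, 71), (374, 502, 233, 125, 36), (378, 497, 251, 108, 31), (382, 487, 275, 81, 47), (386, 447, 333, 1, 141)]
178 [(370, 425, 299, -2, 79), (374, 475, 262, 71, 49), (378, 497, 252, 100, 29), (382, 489, 274, 76, 59), (386, 451, 329, 1, 145)]
180 [(370, 431, 295, -1, 79), (374, 476, 262, 66, 52), (378, 486, 265, 73, 26), (382, 489, 275, 69, 63), (386, 456, 325, 1, 149)]
182 [(370, 453, 273, 29, 77), (374, 475, 264, 56, 67), (378, 487, 265, 67, 43), (382, 488, 276, 60, 87), (386, 459, 323, -2, 154)]
184 [(370, 455, 271, 24, 77), (374, 445, 296, -3, 80), (378, 486, 266, 58, 106), (382, 459, 309, 0, 126), (386, 465, 318, -1, 157)]
186 [(370, 446, 281, 1, 76), (374, 467, 27
[... 181 characters left out ...]
3, -4, 146), (386, 475, 308, 1, 156)]
190 [(370, 456, 273, 1, 82), (374, 461, 282, -1, 145), (378, 479, 276, 22, 132), (382, 489, 280, 28, 134), (386, 479, 305, -1, 150)]
192 [(370, 460, 270, -1, 81), (374, 464, 280, -5, 116), (378, 471, 286, -2, 154), (382, 491, 278, 25, 132), (386, 498, 285, 26, 135)]
194 [(370, 464, 267, -2, 81), (374, 472, 272, 2, 92), (378, 476, 281, -1, 137), (382, 482, 290, -1, 152), (386, 503, 280, 28, 128)]
196 [(370, 470, 261, 1, 91), (374, 476, 269, 1, 137), (378, 480, 278, -2, 99), (382, 487, 286, -2, 136), (386, 494, 292, 1, 153)]
198 [(370, 474, 258, -1, 143), (374, 479, 266, -2, 154), (378, 485, 274, -2, 145), (382, 493, 279, 2, 102), (386, 497, 290, -2, 131)]
```

```bash
python3 - <<'E'
from h import *
print(arm.state()['eef_pos'],arm.state()['width'],arm.state()['clock'],arm.state()['joint_pos'])
im,P=pts('scene')
q=P.reshape(-1,3)*1000
k=(abs(q[:,0]-477)<60)&(abs(q[:,1]-277)<60)&(q[:,2]>40)&(q[:,2]<200)
q=q[k]
for z in range(40,200,10):
    s=q[(q[:,2]>=z)&(q[:,2]<z+10)]
    if len(s): print(z,len(s),s.min(0).round(),s.max(0).round())
E
```

```text
[0.4775053  0.27666549 0.01087824] 4.7750335645447344e-05 2.35 [ 4.16933016e-01  6.33607505e-01  1.70382120e+00 -1.71660096e-05
  8.03568653e-01 -1.43502453e+00]
40 1 [486. 273.  50.] [486. 273.  50.]
50 13 [474. 264.  52.] [489. 284.  60.]
60 31 [475. 262.  60.] [490. 284.  70.]
70 22 [476. 259.  71.] [489. 287.  80.]
80 11 [484. 266.  80.] [489. 289.  88.]
90 28 [476. 253.  90.] [496. 305. 100.]
100 47 [472. 241. 100.] [499. 315. 110.]
110 54 [476. 235. 110.] [501. 322. 120.]
120 42 [477. 229. 120.] [504. 317. 130.]
130 68 [478. 217. 130.] [505. 295. 140.]
140 93 [481. 218. 140.] [505. 295. 150.]
150 86 [477. 226. 150.] [502. 273. 160.]
160 48 [476. 233. 160.] [498. 259. 170.]
170 36 [461. 238. 170.] [512. 268. 180.]
180 111 [459. 238. 180.] [515. 294. 190.]
190 129 [457. 237. 190.] [515. 299. 200.]
```

The depth picture shows the closed fingertips ending at about z = 52 mm, while the reported TCP is z = 11 mm. So the reported height is about 40 mm lower than the camera says, although x and y agree. I trust the camera, which has the counter, tray and cabinet at the right heights. I'll open and go down in small steps, watching the force.

Emit:
move_arm(targets=[0,0,0,0,0,0,50,0,0,0,0,0,0,50,0,0,0,0,0,0,50,0,0,0,0,0,0,50,0,0,5,0,0,0,50,0,0,10,0,0,0,50,0,0,15,0,0,0,50,0,0,20,0,0,0,50,0,0,25,0,0,0,50,0,0,25,0,0,0,50])

```text
clock: 3.23
eef_pos: [0.4767, 0.2763, -0.0157]
tool_rot: [-0.14, 0.99, -0.0, -0.001]
ft_force: [-0.4, -1.5, -0.7]
width: 0.0429
```

```bash
python3 - <<'E'
from h import *
print(arm.state())
im,P=pts('scene')
q=P.reshape(-1,3)*1000
k=(abs(q[:,0]-477)<60)&(abs(q[:,1]-277)<60)&(q[:,2]>10)&(q[:,2]<200)
q=q[k]
for z in range(10,130,10):
    s=q[(q[:,2]>=z)&(q[:,2]<z+10)]
    if len(s): print(z,len(s),s.min(0).round(),s.max(0).round())
cv2.imwrite('pics/c5.png',cv2.resize(im[130:280,290:440],None,fx=4,fy=4,interpolation=2)[...,::-1])
E
```

```text
{'clock': 3.2333, 'joint_pos': array([ 4.16959204e-01,  6.77284362e-01,  1.71807922e+00, -3.27551333e-05,
        7.47786334e-01, -1.43501338e+00]), 'dq': array([-0.00206344, -0.0179545 , -0.00839734, -0.00025813,  0.02131525,
       -0.00166872]), 'joint_torque': array([ 4.39281645e-02, -8.57837105e+01, -2.01183861e+01,  3.98924501e-03,
       -4.44287192e-01, -5.52083623e-05]), 'eef_pos': array([ 0.4767416 ,  0.27633887, -0.01571338]), 'tool_rot': array([-1.40137320e-01,  9.90131772e-01, -2.23167008e-04, -7.46045338e-04]), 'ft_force': array([-0.37646113, -1.53735065, -0.73128572]), 'torque': array([-0.04171265,  0.01817205, -0.00288173]), 'width': 0.042923843813608524}
10 45 [487. 217.  11.] [536. 232.  20.]
20 228 [434. 217.  21.] [536. 300.  30.]
30 69 [439. 218.  30.] [535. 303.  40.]
40 41 [469. 239.  40.] [495. 306.  50.]
50 25 [470. 243.  50.] [494. 303.  58.]
60 19 [471. 245.  61.] [497. 304.  69.]
70 66 [471. 222.  70.] [503. 333.  80.]
80 44 [470. 217.  80.] [503. 335.  90.]
90 81 [475. 217.  90.] [504. 304.  99.]
100 50 [467. 218. 100.] [505. 302. 110.]
110 42 [486. 220. 110.] [505. 294. 120.]
120 89 [462. 217. 120.] [508. 278. 130.]
```

View pics/c5.png

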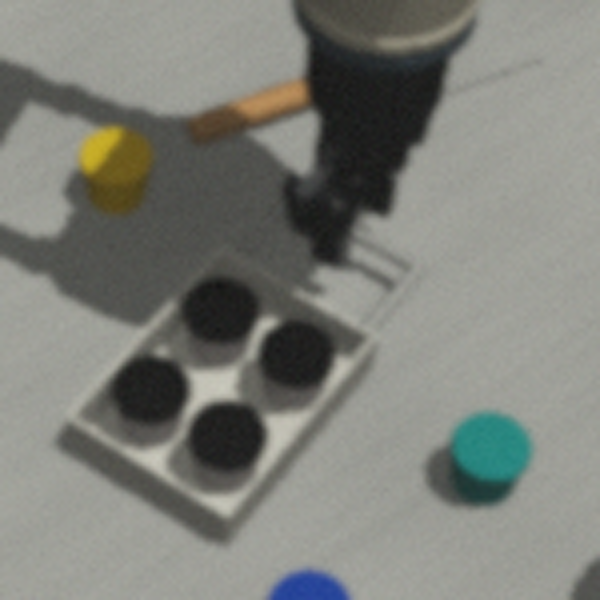

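The picture shows the open fingers straddling the bar, with the near finger tip at (330,262) inside the handle. The reported z is already below the counter with no force, which confirms the height offset. Another 15 mm down, then grip.

Emit:
move_arm(targets=[0,0,5,0,0,0,50,0,0,10,0,0,0,50,0,0,15,0,0,0,50,0,0,15,0,0,0,30,0,0,15,0,0,0,20,0,0,15,0,0,0,10,0,0,15,0,0,0,0,0,0,15,0,0,0,0,0,0,15,0,0,0,0,0,0,15,0,0,0,0,0,0,15,0,0,0,0], newtons=40)

```text
clock: 4.2
eef_pos: [0.4774, 0.2767, -0.0295]
tool_rot: [-0.14, 0.99, 0.0, 0.0]
ft_force: [0.1, 1.6, -0.4]
width: 0.0062
```

```bash
python3 - <<'E'
from h import *
s=arm.state();print(s['width'],s['ft_force'])
im,P=pts('scene');Z=P[...,2]
k=(Z>.026)&(Z<.05)&(P[...,0]>.4)&(P[...,0]<.62)&(P[...,1]>.05)&(P[...,1]<.25)
r=cv2.minAreaRect((P[...,:2][k]*1000).astype(np.float32)); print(r, cv2.boxPoints(r).round())
b=np.array([.4805,-.242]);x=np.array([.067,-.998])
for k in(-300,-240,-170,-160): to([*(b+x*k/1000),s['eef_pos'][2]],93.8)
E
```

```text
0.006170185956179523 [ 0.09412279  1.62048618 -0.43416689]
((529.32568359375, 154.4681854248047), (184.23570251464844, 189.492919921875), 1.0602729320526123) [[435. 247.]
 [439.  58.]
 [623.  61.]
 [620. 251.]]
shift [  77.2 -206.    -0. ] rot [ 0.   0.  12.3] eef [ 0.4774  0.2767 -0.0294] j6 [ 0.42  0.7   1.72  0.    0.72 -1.44]
shift [  89.9 -264.6   -0. ] rot [ 0.   0.  12.3] eef [ 0.4774  0.2767 -0.0294] j6 [ 0.42  0.7   1.72  0.    0.72 -1.44]
shift [ 104.8 -333.    -0. ] rot [ 0.   0.  12.3] eef [ 0.4774  0.2767 -0.0294] j6 [ 0.42  0.7   1.72  0.    0.72 -1.44]
shift [ 107.  -342.8   -0. ] rot [ 0.   0.  12.3] eef [ 0.4774  0.2767 -0.0294] j6 [ 0.42  0.7   1.72  0.    0.72 -1.44]
```

The fingers stopped at 6 mm, so the bar is held. Now I drag slowly and turn the tray in line, with its front just short of the mouth.

Emit:
move_arm(targets=[2,-5,0,0,0,0.4,0,6,-14,0,0,0,1,0,11,-27,0,0,0,1.8,0,16,-41,0,0,0,2.8,0,23,-57,0,0,0,3.9,0,30,-74,0,0,0,5.2,0,37,-92,0,0,0,6.4,0,44,-110,0,0,0,7.6,0,51,-127,0,0,0,8.9,0,58,-145,0,0,0,10.1,0,65,-162,0,0,0,11.3,0,69,-172,0,0,0,12,0])

```text
clock: 5.25
eef_pos: [0.4578, 0.0898, -0.0295]
tool_rot: [-0.034, 0.999, -0.0, -0.0]
ft_force: [0.0, 1.4, -2.3]
width: 0.0063
```

Emit:
move_arm(targets=[1,-3,0,0,0,0.3,0,1,-3,0,0,0,0.3,0,1,-3,0,0,0,0.3,0])

```text
clock: 5.5
eef_pos: [0.4579, 0.0892, -0.0295]
tool_rot: [-0.033, 0.999, -0.0, -0.0]
ft_force: [-0.2, -2.7, 0.2]
width: 0.0063
```

```bash
python3 - <<'E'
from h import *
s=arm.state();print(s['width'],s['ft_force'],s['eef_pos'])
for n in('top','scene'):
    im,P=pts(n);np.savez(n+'6.npz',im=im,P=P); cv2.imwrite(f'pics/{n}6.png',im[...,::-1])
a=cv2.resize(cv2.imread('pics/top6.png')[180:340,240:520],None,fx=2.2,fy=2.2); b=cv2.resize(cv2.imread('pics/scene6.png')[180:360,150:400],None,fx=1.2,fy=1.2)
c=np.zeros((a.shape[0]+b.shape[0],a.shape[1],3),np.uint8); c[:a.shape[0]]=a; c[a.shape[0]:,:b.shape[1]]=b
cv2.imwrite('pics/c6.png',c)
E
```

```text
0.006326984442628888 [-0.23502664 -2.74859635  0.20749625] [ 0.45792248  0.08916814 -0.02950268]
```

View pics/c6.png

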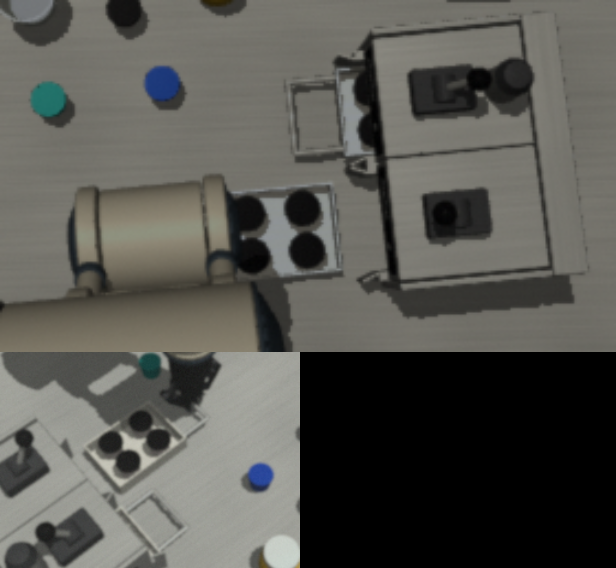

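The tray lies in line before the mouth with all four pots standing. Its front edge is at crop (337,228), and the mouth horns are at v 165 and 280. A numeric check of the lateral offset follows, using the cabinet and the other tray's handle.

```bash
python3 - <<'E'
from h import *
z=np.load('top6.npz');P=z['P'];Z=P[...,2]
b=np.array([480.5,-242]);x=np.array([.067,-.998]);y=np.array([.998,.067])
def bay(p): p=p[...,:2]*1000-b; return np.stack([p@x,p@y],-1)
B=bay(P)
for n in('top','scene'):
    z=np.load(n+'6.npz');P=z['P'];Z=P[...,2];B=bay(P)
    # full tray handle
    k=(Z>.014)&(Z<.05)&(B[...,0]>-180)&(B[...,0]<-105)&(abs(B[...,1]-140)<70)
    q=B[k]; print(n,'full handle x',q[:,0].min(),'y range',np.percentile(q[:,1],[0,2,98,100]))
    # loaded tray front
    k=(Z>.015)&(Z<.05)&(B[...,0]>-250)&(B[...,0]<-105)&(abs(B[...,1])<70)
    q=B[k]; print('tray front',np.percentile(q[:,0],[98,100]))
    for a in range(-250,-110,20):
        s=q[(q[:,0]>a)&(q[:,0]<a+20)]
        if len(s): print(a,np.percentile(s[:,1],[0,3,97,100]).round(1))
    k=(Z>.045)&(Z<.075)&(B[...,0]>-110)&(B[...,0]<-72); q=B[k]
    for lo,hi in((-100,-45),(45,95)): 
        s=q[(q[:,1]>lo)&(q[:,1]<hi)]
        if len(s): print('horn',s.min(0),s.max(0),np.median(s,0))
    k=(Z>.21)&(abs(B[...,1])<40)&(abs(B[...,0])<60); q=B[k]; print('ball',np.percentile(q,[0,100],axis=0).round())
E
```

```text
top full handle x -165.74622640799973 y range [ 91.9807871   92.5455698  188.82373965 189.73231751]
tray front [-121.60958704 -119.85737819]
-250 [-54.3 -52.3  53.7  54.9]
-230 [-54.3 -51.7  52.9  55.3]
-210 [-53.8 -53.7  55.7  55.8]
-190 [-54.1 -52.3  54.1  55.9]
-170 [-54.  -51.5  52.9  55.6]
-150 [-54.  -53.3  55.5  55.7]
-130 [-52.5 -51.9  53.8  54.8]
horn [-100.21075469  -69.58601657] [-72.50421947 -58.81333148] [-80.11744255 -64.23004991]
horn [-100.43336875   59.31870732] [-72.01788683  80.36068498] [-80.64249085  68.35592825]
ball [[-40. -13.]
 [-15.  11.]]
scene full handle x -167.30956172639927 y range [ 89.11903713  91.61734496 187.74028599 188.90404241]
tray front [-122.01902509 -121.15128496]
-250 [-56.4 -54.3  54.1  55.5]
-230 [-57.6 -54.1  53.8  54.8]
-210 [-58.6 -55.2  54.5  55.1]
-190 [-55.8 -54.4  54.6  56. ]
-170 [-57.1 -52.8  54.2  55.4]
-150 [-56.  -54.5  54.4  55.4]
-130 [-55.1 -54.6  54.   55.4]
horn [-102.45710074  -69.32039705] [-85.33323165 -60.98530916] [-94.6640909  -66.51249503]
horn [-101.96730056   58.87030552] [-85.33522999  78.22379585] [-92.87856026  70.81288836]
ball [[-40. -11.]
 [-15.  12.]]
```

The tray is within 1 mm of the bay's centreline and parallel, with its front at bay x = -121 against the stop at 50. That leaves about 171 mm straight in.

Emit:
move_arm(targets=[0,-4,0,0,0,0,0,0,-11,0,0,0,0,0,0,-20,0,0,0,0,0,0,-30,0,0,0,0,0,0,-40,0,0,0,0,0,0,-50,0,0,0,0,0,0,-60,0,0,0,0,0,0,-70,0,0,0,0,0,0,-80,0,0,0,0,0,0,-90,0,0,0,0,0,0,-97,0,0,0,0,0,0,-100,0,0,0,0,0])

```text
clock: 6.6
eef_pos: [0.4648, -0.0118, -0.0295]
tool_rot: [-0.033, 0.999, -0.0, 0.0]
ft_force: [-0.3, 5.4, 3.4]
width: 0.0062
```

Emit:
move_arm(targets=[0,-4,0,0,0,0,0,0,-11,0,0,0,0,0,0,-20,0,0,0,0,0,0,-30,0,0,0,0,0,0,-38,0,0,0,0,0,0,-45,0,0,0,0,0,0,-51,0,0,0,0,0,0,-56,0,0,0,0,0,0,-60,0,0,0,0,0,0,-63,0,0,0,0,0,0,-65,0,0,0,0,0,0,-66,0,0,0,0,0])

```text
clock: 7.6
eef_pos: [0.469, -0.0766, -0.0295]
tool_rot: [-0.033, 0.999, 0.0, -0.0]
ft_force: [0.1, 6.0, 4.3]
width: 0.006
```

Emit:
move_arm(targets=[0,-1,0,0,0,0,0,0,-2,0,0,0,0,0,0,-3,0,0,0,0,0,0,-3,0,0,0,0,0])

```text
clock: 7.93
eef_pos: [0.4692, -0.0795, -0.0295]
tool_rot: [-0.033, 0.999, 0.0, -0.0]
ft_force: [-0.9, 2.5, 2.9]
width: 0.0065
```

Emit:
move_arm(targets=[0,-0.5,0,0,0,0,0,0,-1,0,0,0,0,0,0,-1.5,0,0,0,0,0,0,-2,0,0,0,0,0,0,-2,0,0,0,0,0])

```text
clock: 8.35
eef_pos: [0.4692, -0.0805, -0.0295]
tool_rot: [-0.033, 0.999, 0.001, -0.0]
ft_force: [1.8, 17.2, 4.9]
width: 0.0063
```

Emit:
move_arm(targets=[0,-0.5,0,0,0,0,0,0,-1,0,0,0,0,0,0,-1.5,0,0,0,0,0,0,-1.5,0,0,0,0,0])

```text
clock: 8.68
eef_pos: [0.4691, -0.0807, -0.0295]
tool_rot: [-0.033, 0.999, 0.001, -0.0]
ft_force: [6.4, 37.4, 7.4]
width: 0.0063
```

```bash
python3 - <<'E'
from h import *
b=np.array([480.5,-242]);x=np.array([.067,-.998]);y=np.array([.998,.067])
s=arm.state(); print(s['ft_force'],(s['eef_pos'][:2]*1000-b)@x)
for n in('top','scene'):
    im,P=pts(n);p=P[...,:2]*1000-b;X,Y,Z=p@x,p@y,P[...,2]
    for c in(0,140):
        k=(Z>.014)&(Z<.034)&(X>-185)&(X<-105)&(abs(Y-c)<52)
        if k.any(): print(n,c,'bar x',np.percentile(X[k],[0,1,5]).round(1),'y',np.percentile(Y[k],[0,2,98,100]).round(1))
E
```

```text
[ 6.35495728 37.44379777  7.37097847] -161.75039208231635
top 140 bar x [-165.9 -165.7 -165.2] y [ 92.   92.6 189.  189.9]
scene 0 bar x [-179.2 -176.4 -170. ] y [-47.8 -44.8  47.5  48.4]
scene 140 bar x [-167.  -166.6 -165.4] y [ 89.9  91.9 187.9 188.6]
```

It hit the stop: force rose to 37 N, and the bar at -162 matches the other tray's bar. I relax the push, open, and rise.

Emit:
move_arm(targets=[0,1,0,0,0,0,0,0,2.3,0,0,0,0,0,0,2.3,0,0,0,0,20,0,2.3,0,0,0,0,30,0,2.3,0,0,0,0,40,0,2.3,0,0,0,0,40,0,2.3,0,0,0,0,40,0,2.3,0,0,0,0,40,0,2.3,-5,0,0,0,40,0,2.3,-15,0,0,0,40,0,2.3,-30,0,0,0,40,0,2.3,-50,0,0,0,40])

```text
clock: 9.78
eef_pos: [0.4687, -0.0805, 0.0211]
tool_rot: [-0.033, 0.999, 0.0, -0.001]
ft_force: [0.5, 0.2, 0.5]
width: 0.0343
```

Emit:
move_arm(targets=[0,0,-30,0,0,0,0,0,0,-60,0,0,0,0,0,0,-90,0,0,0,0,0,0,-120,0,0,0,0,0,0,-150,0,0,0,0,0,0,-180,0,0,0,0,0,0,-205,0,0,0,0,0,0,-220,0,0,0,0,0,0,-230,0,0,0,0,0,0,-230,0,0,0,0])

```text
clock: 10.62
eef_pos: [0.4699, -0.0808, 0.2534]
tool_rot: [-0.033, 0.999, -0.001, 0.002]
ft_force: [0.3, -0.4, 0.5]
width: 0.0001
```

```bash
python3 - <<'E'
from h import *
b=np.array([480.5,-242]);x=np.array([.067,-.998]);y=np.array([.998,.067])
s=arm.state(); print(s['ft_force'],s['eef_pos'],(s['eef_pos'][:2]*1000-b)@x,s['width'])
im,P=pts('scene');p=P[...,:2]*1000-b;X,Y,Z=p@x,p@y,P[...,2]
k=(Z>.014)&(Z<.034)&(X>-185)&(X<-105)&(abs(Y)<52)
if k.any(): print('bar x',np.percentile(X[k],[0,1,5]).round(1),'y',np.percentile(Y[k],[0,2,98,100]).round(1))
bx=(abs(X)<60)&(abs(Y)<25)&(Z>.2)&(Z<.28); print('ball',len(X[bx]),np.percentile(np.c_[X[bx],Y[bx],Z[bx]*1000],[2,98],axis=0).round())
g=(X>-225)&(X<-115)&(abs(Y)<60)&(Z>.15); q=np.c_[X[g],Y[g],Z[g]*1000]; l=q[q[:,2]<np.percentile(q[:,2],0.5)+15]; print('grip low',q[:,2].min(),l.min(0),l.max(0))
cv2.imwrite('pics/c7.png',cv2.resize(im[170:370,130:390],None,fx=2.5,fy=2.5)[...,::-1])
E
```

```text
[ 0.3443121  -0.41142846  0.51133322] [ 0.46994734 -0.08082601  0.25338823] -161.5586713409177 0.00013220359858888054
bar x [-166.1 -165.6 -164.4] y [-51.4 -49.   47.4  48.2]
ball 224 [[-39.  -8. 202.]
 [-13.  11. 239.]]
grip low 293.537887284317 [-175.52506482   -9.78713459  293.53788728] [-147.68915845   12.5611251   321.55535678]
```

View pics/c7.png

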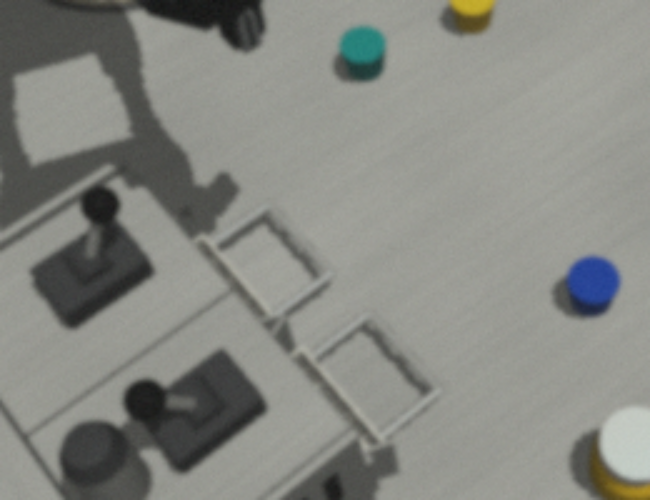

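The gripper is clear. The tray's bar is level with the other tray's bar, and the lever still leans forward with its ball at bay x of about -27. The fingertip is seen at about 293 mm with 253 mm reported, so the 40 mm offset holds. Next I go to a point in front of the ball with the tip at about 212 mm.

Emit:
move_arm(targets=[0,-25,0,0,0,0,0,0,-50,0,0,0,0,0,0,-75,0,0,0,0,0,0,-86,0,0,0,0,0,0,-86,20,0,0,0,0,0,-86,40,0,0,0,0,0,-86,60,0,0,0,0,0,-86,75,0,0,0,0,0,-86,81,0,0,0,0,0,-86,81,0,0,0,0])

```text
clock: 11.5
eef_pos: [0.4739, -0.1657, 0.168]
tool_rot: [-0.033, 0.999, 0.001, -0.001]
ft_force: [0.3, -0.5, -0.5]
width: 0.0003
```

```bash
python3 - <<'E'
from h import *
b=np.array([480.5,-242]);x=np.array([.067,-.998]);y=np.array([.998,.067])
s=arm.state(); d=s['eef_pos'][:2]*1000-b; print(s['ft_force'],s['eef_pos'],d@x,d@y)
im,P=pts('scene');p=P[...,:2]*1000-b;X,Y,Z=p@x,p@y,P[...,2]
g=(X>-110)&(X<-48)&(abs(Y)<60)&(Z>.18)&(Z<.26); q=np.c_[X[g],Y[g],Z[g]*1000]; print('finger',len(q),q.min(0),q.max(0))
bx=(X>-46)&(X<60)&(abs(Y)<25)&(Z>.2)&(Z<.25); print('ball',np.percentile(np.c_[X[bx],Y[bx],Z[bx]*1000],[2,98],axis=0).round())
E
```

```text
[ 0.27825778 -0.48958826 -0.48622897] [ 0.47392163 -0.16567684  0.16804391] -76.61126161007614 -1.451562123707859
finger 334 [-109.66914061   -9.78800301  207.09748634] [-48.21671497  13.0875997  259.95637264]
ball [[-39.  -8. 203.]
 [-13.  11. 238.]]
```

Emit:
move_arm(targets=[0,-8,0,0,0,0,0,0,-16,0,0,0,0,0,0,-24,0,0,0,0,0,0,-32,0,0,0,0,0,0,-40,0,0,0,0,0,0,-48,0,0,0,0,0,0,-56,0,0,0,0,0,0,-62,0,0,0,0,0,0,-67,0,0,0,0,0,0,-70,0,0,0,0,0,0,-72,0,0,0,0,0,0,-72,0,0,0,0,0])

```text
clock: 12.55
eef_pos: [0.4798, -0.2386, 0.1694]
tool_rot: [-0.033, 0.999, -0.0, -0.0]
ft_force: [0.4, 0.2, -0.3]
width: -0.0002
```

Emit:
move_arm(targets=[0,-2,0,0,0,0,0,0,-4,0,0,0,0,0,0,-5,0,0,0,0,0,0,-5,0,0,0,0,0])

```text
clock: 12.88
eef_pos: [0.48, -0.2426, 0.1694]
tool_rot: [-0.033, 0.999, 0.001, -0.0]
ft_force: [0.0, 5.7, 0.6]
width: -0.0002
```

Emit:
move_arm(targets=[0,-2,0,0,0,0,0,0,-3,0,0,0,0,0,0,-4,0,0,0,0,0,0,-4,0,0,0,0,0])

```text
clock: 13.22
eef_pos: [0.4799, -0.2433, 0.1692]
tool_rot: [-0.034, 0.999, 0.003, -0.001]
ft_force: [2.0, 31.8, 8.3]
width: -0.0002
```

```bash
cat > lv.py <<'E'
from h import *
b=np.array([480.5,-242]);x=np.array([.067,-.998]);y=np.array([.998,.067])
s=arm.state(); d=s['eef_pos'][:2]*1000-b; print(s['ft_force'],s['eef_pos'],d@x,d@y)
for n in('scene','top'):
    im,P=pts(n);p=P[...,:2]*1000-b;X,Y,Z=p@x,p@y,P[...,2]
    for c in(0,140):
        k=(X>-60)&(X<52)&(abs(Y-c)<20)&(Z>.208)&(Z<.25)
        if k.any(): print(n,c,k.sum(),np.percentile(np.c_[X[k],Y[k],Z[k]*1000],[2,50,98],axis=0).round().tolist())
        k=(Z>.014)&(Z<.034)&(X>-185)&(X<-105)&(abs(Y-c)<52)
        if k.any(): print('  bar x',np.percentile(X[k],[0,1,5]).round(1),np.percentile(Y[k],[2,98]).round(1))
    cv2.imwrite(f'pics/{n}_l.png',im[...,::-1])
E
python3 lv.py
```

```text
[ 2.00126279 31.7714649   8.26766537] [ 0.47985833 -0.24325947  0.16918982] 1.213958171364845 -0.7247713833006101
scene 0 400 [[-11.0, -6.0, 211.0], [13.0, 6.0, 231.0], [38.0, 11.0, 249.0]]
  bar x [-165.9 -165.4 -164.2] [-49.3  47.1]
scene 140 272 [[14.0, 129.0, 210.0], [28.0, 142.0, 232.0], [51.0, 151.0, 238.0]]
  bar x [-167.3 -167.1 -165.5] [ 91.5 187.8]
  bar x [-164.7 -164.4 -163.7] [-48.2  48.4]
top 140 120 [[13.0, 129.0, 210.0], [25.0, 139.0, 234.0], [52.0, 150.0, 242.0]]
  bar x [-165.7 -165.7 -165.2] [ 92.7 188.7]
```

The lever is at its stop with 32 N, matching the predicted finger position. I back off, rise, and check.

Emit:
move_arm(targets=[0,5,0,0,0,0,0,0,15,0,0,0,0,0,0,30,0,0,0,0,0,0,50,0,0,0,0,0,0,70,-15,0,0,0,0,0,90,-40,0,0,0,0,0,115,-65,0,0,0,0,0,140,-90,0,0,0,0,0,165,-100,0,0,0,0,0,190,-100,0,0,0,0,0,200,-100,0,0,0,0,0,200,-100,0,0,0,0])

```text
clock: 14.32
eef_pos: [0.4665, -0.0454, 0.2696]
tool_rot: [-0.035, 0.999, 0.0, 0.0]
ft_force: [-0.5, -0.9, -0.5]
width: 0.0003
```

```bash
python3 lv.py; python3 -c "
import cv2,numpy as np
a=cv2.imread('pics/scene_l.png')[170:370,80:400];b=cv2.imread('pics/top_l.png')[170:330,230:520]
a=cv2.resize(a,(640,400))[:,:400];b=cv2.resize(b,(400,221));c=np.zeros((400,800,3),np.uint8);c[:,:400]=a;c[:221,400:]=b
cv2.imwrite('pics/c8.png',c)"
```

```text
[-0.51492058 -0.9471249  -0.45805831] [ 0.46652197 -0.04544224  0.26961563] -197.1011729524053 -0.7806996898185622
scene 0 218 [[15.0, -9.0, 210.0], [27.0, 3.0, 231.0], [39.0, 11.0, 237.0]]
  bar x [-166.4 -165.5 -164.3] [-49.   47.5]
scene 140 273 [[14.0, 129.0, 209.0], [27.0, 142.0, 232.0], [51.0, 151.0, 238.0]]
  bar x [-167.1 -166.7 -165.5] [ 91.5 188.1]
top 0 111 [[14.0, -11.0, 209.0], [25.0, 0.0, 234.0], [38.0, 12.0, 242.0]]
top 140 118 [[13.0, 129.0, 209.0], [25.0, 139.0, 234.0], [52.0, 150.0, 241.0]]
  bar x [-165.7 -165.7 -164.8] [122.5 189.2]
```

View pics/c8.png

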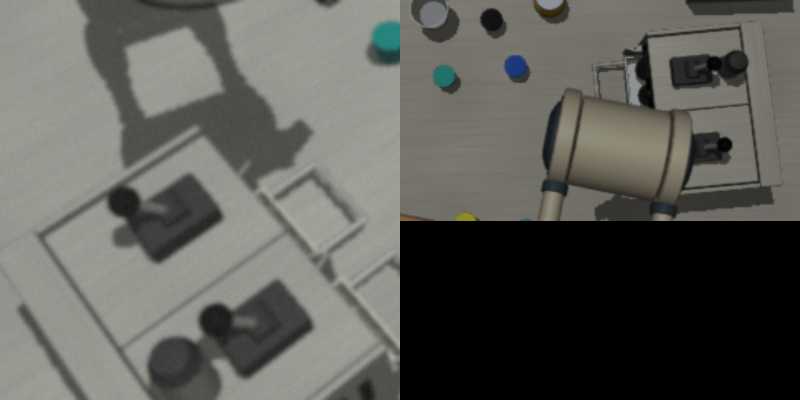

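Both levers now lean back alike, with balls at scene crop (125,200) and (215,320), and both handles stand out equally. I hand in.

```bash
python3 -c "
from workcell import arm
print(arm.close_job())"
```

```text
the job is handed in; nothing more can be done
None
```

I slid the loaded tray into the empty bay until it met the end stop, pushed that bay's lever back to its stop, backed the arm clear, and handed the job in at about 14 s. No verdict is reported.

**Last checks**
- **Tray:** pushing home, the force rose to 37 N at the stop. Afterwards the outer edge of the handle bar lay at bay x ≈ -166 mm. The other tray's bar reads -166 to -167 mm, so both sit equally deep. The tray was centred to about 1 mm.
- **Lever:** the ball's centre lies at about +27 mm in bay x, where 28.8 mm is expected at full on. It matches the other bay's lever, which still reads on. The push ended at 32 N.
- **Arm:** it ended clear of everything, with no outside force beyond the sensor's noise.

**What disagreed**
- The reported tool height was about 40 mm lower than the camera depth showed. Because of this, the first grasp closed on nothing above the bar, without disturbing anything. I used the camera heights from then on.
- The fingers stopped at 6 mm on the 8 mm bar, but the grip held.

**Not checked**
- Once the tray was in the bay the pots were hidden. I last saw all four upright just before the mouth, and after that I only pushed gently.
- I did not measure the sauce jar, shaker, spare pot, spatula or cup again afterwards. I never moved any of them on purpose.

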